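# Move the orange parts carrier to the green hook stand

## Robot

A 6-joint arm with a two-finger parallel gripper is mounted at the origin on the work surface. World frame = base frame: x ahead of the robot, y to its left, z up, the work surface at z = 0. Lengths are in m, angles in degrees, forces in N, time in s.
With the tool pointing down it reaches from about 0.3 to 0.75 m from the base axis. Payload 8.5 kg.
Tool frame: the origin (TCP) lies midway between the tips of the shut fingers; the grasp point (between the pads) lies env.tcp_to_grasp behind it (env.tcp_to_grasp is the distance from the TCP to the grasp point, in m); z points along the fingers, y is the direction in which the jaws open and shut (so a half turn about z gives the same grasp; the last joint's range is limited). The gripper opens to 85 mm and grips with 20 to 120 N. Pads are 22 mm wide; open, the fingers measure 114 mm over their backs; the gripper's body (76 mm by 85 mm) begins 54 mm behind the grasp point. The pads swing forward as they close: fully open they stand 13 mm farther back than shut.
Start: joints at [-85.961, 21.807, 74.336, -0, 83.858, -12.336], TCP at [0.155, -0.528, 0.231] pointing down, gripper open.
Joint ranges: [-178.18, 178.18], [-50.72, 133.34], [12.68, 142.11], [-81.47, 261.47], [9.98, 163.14], [-165.26, 165.26]. Speed limits (degrees/s): [136.94, 136.94, 180, 180, 180, 180].

## Interface

Orientations are given as a 3x3 rotation matrix whose columns are the frame's x, y, z axes.
In Python, from rig import readout, imaging, job, env gives the robot as it stands.
- The arm moves only by the tool move_arm, never from a script. Its argument "motion" is a list of rows, each a list of 3 entries, a list of its own where there are three numbers: the shift along the tool's x, y, z normalised to -1 to 1, where 1 is 0.02 m, then the turn, a rotation vector about the tool's x, y, z normalised to -1 to 1, where 1 is 120 degrees, then the gripper command: -1 is shut, 1 is fully open, values between are in proportion. In form: [[[tx, ty, tz], [rx, ry, rz], claw], ...]. A call has 1 to 12 rows; each row shifts and turns the pose as measured when the row begins, along the tool's axes as they then stand; what a row does not reach is not made up. A row lasts 1/12 s, in which the tool goes at most 41.7 mm and 7.16 degrees, less where a joint would pass 70% of its speed; a pose out of reach is approached as far as the arm can. A call with a number of a shift or a turn outside -1 to 1 is refused whole. A call with a gripper value outside its range is refused whole. The fingers move at their own pace and stop on an object; "squeeze" is the grip in N (left out, the last holds). Time passes only in rows, so rows that do not move let the fingers close. It gives the time, the measured TCP pose, the force and the opening at its end, in the units of the state.
- readout.observe(): the state, without advancing time (a new reading comes with each control period).
- imaging.get_image(name): name is "scene" or "side" or "wrist"; returns a dict with "img" (480x640x3 uint8, blue, green, red), "fov_y" (degrees; the focal length in pixels is half the picture's height over the tangent of half this angle, whatever the lens; pixels are square), "cx", "cy" (the principal point, pixels), "eye" and "orientation" of the camera in the world. Camera axes: x right, y up, looking along -z (the intrinsics and any distortion apply to the point x, -y, -z); pixel columns grow to the right and rows downward; lengths in m; the calibration is good to about 2 mm. A picture is of the moment at which its call begins. There is no depth.
- job.close_job(): hands the job in, once; it reports no verdict.
The state is a dict: "time_s": time; "q": joint angles; "qvel": joint speeds; "joint_efforts": joint torques, N m; "position": TCP position; "tool_rot": TCP orientation; "ft_force": force on the tool from outside, world axes, zero at the start; "wrist_torque": the same for the moment, N m; "grip_width": finger opening in m.
Only numpy, scipy, OpenCV 4.12 (cv2) and the standard library are available. Lean on these libraries where they do the work, as an engineer would, in place of code of your own. Each camera call takes 0.05 s, during which the arm holds its last target.

## Task

The bushings in the orange parts carrier have been laser-marked. Lift the carrier off the hook of its grey stand by its grip block and, without putting it down anywhere on the way and keeping it level, hang it by its bar in the hook of the green stand, then let go of it. Leave the blue carrier hanging undisturbed, and do not use the red stand.

Things in the scene. Friction and masses are not known exactly. Their poses are not given: they have to be found in the camera images.
- orange_carrier: Orange tray 60 (x) x 98 (y) x 15 deep, 3 brass bushings fixed in it (tops 67 below origin), side straps at y +/-47 up to a bar, 8 dia., along y. Mid-bar an orange 20 x 20 grip block, 16 to 58 above the axis, on an 8 thin neck. Origin: bar axis centre, z up; underside 90 below. 0.25-0.5 kg. Starts hung on the grey stand, aligned to 3 deg. The hook goes between bar and tray.
- grey_stand: Stand where the orange carrier starts. Origin on table under hook; +x from hook to post, hook open at front (-x). Hook: V valley along y, 50 wide, seats a bar with axis at x 0, z 130; sides reach x +/-17, z 144. Arm below it 30 wide, underside z 116, back to 24 square post at x 85, height 124. Base 8 thick, x -25 to 125, 100 wide. Fixed. Facing the robot within 20 deg.
- green_stand: Green stand, hook empty: the target. Same shape, size and axes as the grey stand. To take a carrier off a hook: raise it about 32 (18 frees the bar; at 48 the bushings meet the arm), draw it out to the front by at least 65, then it may rise or turn freely. To hang it, the same in reverse; the hook's 50 goes between the straps (90 apart inside).
- blue_carrier: Bystander: same carrier but with blue tray and block, hung on a second grey stand. A red stand with empty hook is in the row too. The four stands swap places: 180 or more apart, 460 to 620 ahead of the robot, up to 390 to either side. Nothing in the row tops 190, so a carrier with its underside above 200 passes over all. All sizes in mm.

How it is judged (in metres and radians):
On the way:
1. the orange carrier is held in the fingers, off and away from both hooks (contact force between orange_carrier and the fingers above 0.5 N and horizontal distance between orange_carrier and grey_stand above 0.05 m and horizontal distance between orange_carrier and green_stand above 0.05 m), for 0.1 s.
At the end, for the whole second after the job is handed in: Orange carrier hangs released and still on the green stand: bar seated in the hook (within 12 mm across, 24 mm along, 10 mm in height), in line and upright within 10 degrees; blue carrier still hangs where it was (15 mm, upright within 10 degrees) (x of orange_carrier in the frame of green_stand between -0.012 and 0.012 m and y of orange_carrier in the frame of green_stand between -0.024 and 0.024 m and z of orange_carrier in the frame of green_stand between 0.12 and 0.14 m and angle between each of orange_carrier, blue_carrier's own z axis and vertical below 0.175 rad and angle between the y axis of orange_carrier and the y axis of green_stand, either way round below 0.175 rad and linear speed of orange_carrier below 0.03 m/s and angular speed of orange_carrier below 0.3 rad/s and contact force between orange_carrier and the fingers below 0.1 N and distance of blue_carrier from where it was at the start of the episode below 0.015 m); the robot touches nothing.
It fails at once if the orange carrier is tipped more than 20 degrees from level (angle between orange_carrier's own z axis and vertical above 0.35 rad).
It fails at once if the orange carrier is let go, set down or dropped anywhere but at the grey or the green stand's hook (more than 35 mm from both) (contact force between orange_carrier and the fingers below 0.05 N and horizontal distance between orange_carrier and grey_stand above 0.035 m and horizontal distance between orange_carrier and green_stand above 0.035 m).
It fails at once if the orange carrier comes down onto the table or a base plate (bar centre lower than 112 mm above the table) (height (world z) of orange_carrier below 0.112 m).
It fails at once if the blue carrier is shifted by more than 15 mm or tipped by more than 20 degrees (distance of blue_carrier from where it was at the start of the episode above 0.015 m or angle between blue_carrier's own z axis and vertical above 0.35 rad).
It also fails if it takes over 54 s, if anything falls off the work surface, if the arm or the gripper's body presses on something with over 40 N, if the wrist force passes 120 N, or if a joint passes its speed limit or range.

## Working session

There is one attempt and no reset: what is moved stays moved. The work goes in short steps, Python scripts to look and compute and a tool call to move; the robot and the scene stay as the last step left them, time stands still between calls to the robot, and variables do not carry over. Pictures are saved under pics/ and viewed, and the job is handed in when it is done.

Besides the shell and the picture viewer there is one more tool, called after ">>>" by a JSON object that holds its "op" and its "data", one argument or row to a line. move_arm: Moves the arm, as the interface text tells. Its arguments: {"type":"object","properties":{"motion":{"type":"array","items":{"type":"array"}},"squeeze":{"type":"number"}},"required":["motion"]}

```bash
ls; mkdir -p pics; python3 - <<'E'
from rig import readout, imaging, job, env
import cv2
print(env.tcp_to_grasp, dir(env))
print(readout.observe())
for n in ["scene","side","wrist"]:
    d=imaging.get_image(n); cv2.imwrite(f"pics/{n}0.png",d["img"]); print(n,{k:v for k,v in d.items() if k!="img"})
E
```

```text
pics
0.0187 ['MotionError', '__class__', '__delattr__', '__dict__', '__dir__', '__doc__', '__eq__', '__format__', '__ge__', '__getattribute__', '__getstate__', '__gt__', '__hash__', '__init__', '__init_subclass__', '__le__', '__lt__', '__module__', '__ne__', '__new__', '__reduce__', '__reduce_ex__', '__repr__', '__setattr__', '__sizeof__', '__str__', '__subclasshook__', '__weakref__', 'tcp_to_grasp']
{'time_s': 0.0, 'q': array([-8.59590582e+01,  2.18412488e+01,  7.43851355e+01,  8.75177445e-04,
        8.38565288e+01, -1.23350754e+01]), 'qvel': array([-0.0438902 , -0.01198433, -0.09451853,  0.04960545, -0.01497047,
        0.02193765]), 'joint_efforts': array([-1.82819153e-03, -4.48465025e+01, -2.31281608e+01, -2.39991432e-04,
        4.77027294e-03,  2.68438178e-06]), 'position': array([ 0.15505433, -0.52739215,  0.2307071 ]), 'tool_rot': array([[ 9.59432550e-01,  2.81938244e-01, -8.68273038e-05],
       [ 2.81938072e-01, -9.59431518e-01,  1.44457904e-03],
       [ 3.23977228e-04, -1.41045608e-03, -9.99998953e-01]]), 'ft_force': array([-0.38063761,  0.62019026,  0.01245509]), 'wrist
[... 327 characters left out ...]
  0.42649137],
       [ 0.01625884,  0.81146807,  0.58417054]])}
side {'fov_y': 51.70567120053151, 'cx': 318.73221155114487, 'cy': 249.78338399056025, 'eye': array([0.25459597, 0.48870773, 0.77284504]), 'orientation': array([[-0.87704859,  0.36237487, -0.315389  ],
       [-0.48039159, -0.66581281,  0.5708916 ],
       [-0.00311327,  0.6522099 ,  0.75803203]])}
wrist {'fov_y': 71.72091808745695, 'cx': 317.893208517338, 'cy': 242.90343015637822, 'eye': array([ 0.22443955, -0.50812022,  0.37318163]), 'orientation': array([[ 2.82195499e-01,  9.18602585e-01,  2.76649583e-01],
       [-9.59356580e-01,  2.70450399e-01,  8.05700568e-02],
       [-8.08127688e-04, -2.88142105e-01,  9.57587319e-01]])}
```

View pics/scene0.png

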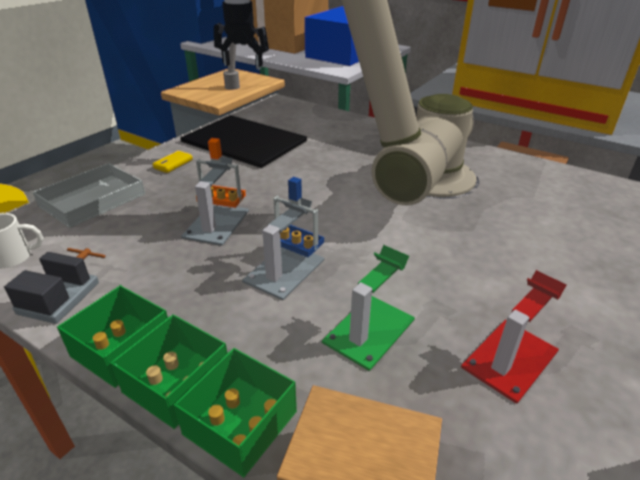

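View pics/side0.png

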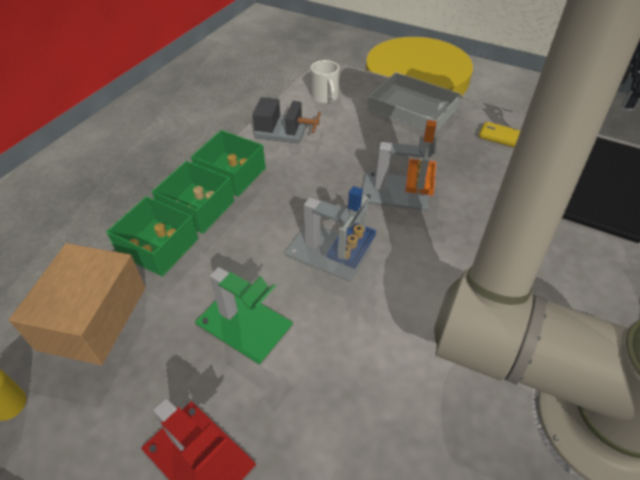

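View pics/wrist0.png

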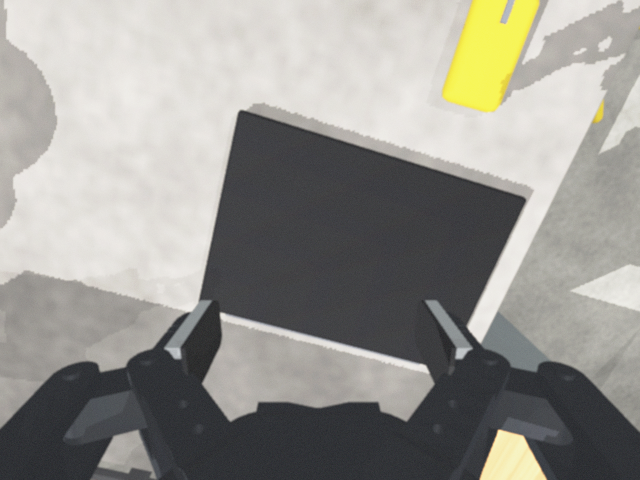

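The scene image shows orange carrier around (220,180), blue around (298,225), the green hook at (390,258) and the red one at (545,285). I'll enlarge these areas.

```bash
python3 - <<'E'
import cv2
s=cv2.imread("pics/scene0.png"); d=cv2.imread("pics/side0.png")
def c(im,x,y,w,h,k,n): cv2.imwrite(f"pics/{n}.png",cv2.resize(im[y:y+h,x:x+w],None,fx=k,fy=k,interpolation=cv2.INTER_CUBIC))
c(s,175,125,100,125,5,"c_s_or"); c(s,315,235,110,140,5,"c_s_gr")  # hmm sizes
c(d,350,110,110,110,5,"c_d_or"); c(d,185,255,120,115,5,"c_d_gr")
E
```

```text
(no output)
```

View pics/c_s_or.png

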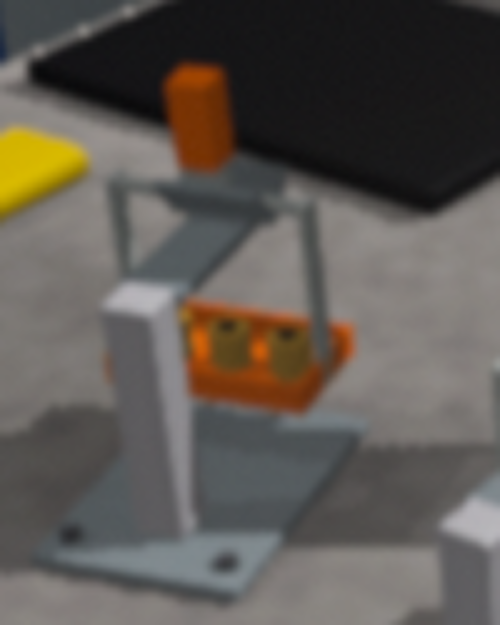

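View pics/c_s_gr.png

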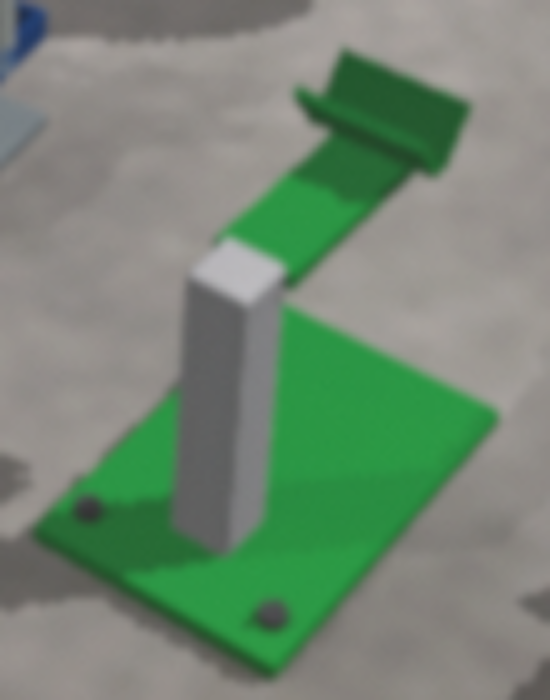

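View pics/c_d_or.png

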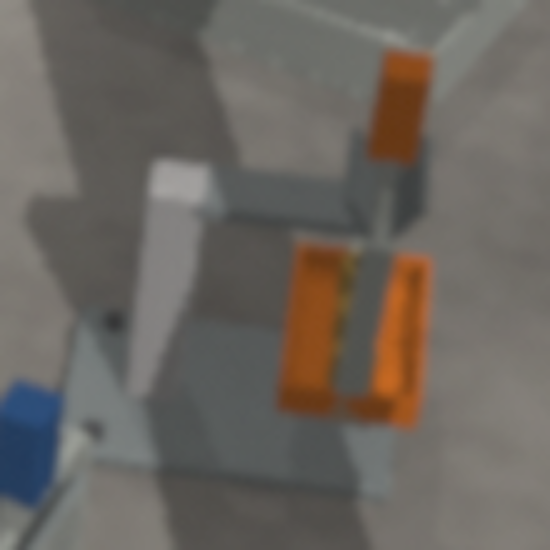

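View pics/c_d_gr.png

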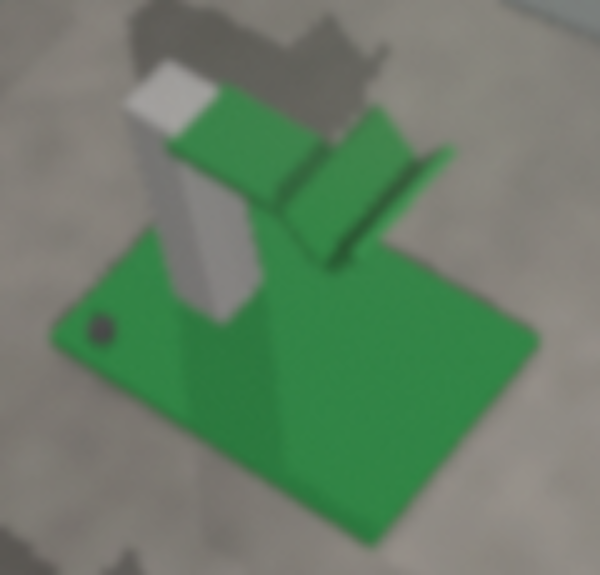

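```bash
cat > h.py <<'E'
import numpy as np
from scipy.optimize import least_squares
def proj(d,P):
    P=np.atleast_2d(P); f=240/np.tan(np.radians(d["fov_y"]/2))
    p=(P-d["eye"])@d["orientation"]
    return np.c_[d["cx"]+f*p[:,0]/-p[:,2], d["cy"]-f*p[:,1]/-p[:,2]]
def tf(pose,L):
    x,y,a=pose; c,s=np.cos(a),np.sin(a); L=np.atleast_2d(L)/1000
    return np.c_[x+c*L[:,0]-s*L[:,1], y+s*L[:,0]+c*L[:,1], L[:,2]]
def fit(obs,x0,verbose=True):
    # obs: list of (cam, local pts, px)
    f=lambda p: np.concatenate([(proj(d,tf(p,L))-px).ravel() for d,L,px in obs])
    r=least_squares(f,x0,loss="soft_l1")
    if verbose:
        print("pose",r.x[:2].round(4),np.degrees(r.x[2]).round(2))
        for d,L,px in obs: print((proj(d,tf(r.x,L))-px).round(1).tolist())
    return r.x
E
cat > m1.py <<'E'
from h import *
from rig import imaging
S=imaging.get_image("scene"); D=imaging.get_image("side")
def px(l,o): return np.array(l)/5-0.4+np.array(o)
gs=([[-25,50,8],[125,50,8],[125,-50,8],[85,0,124],[17,-25,144],[17,25,144],[-17,-25,144],[-17,25,144]],
 [[497,415],[275,668],[40,525],[239,272],[297,90],[437,175],[345,50],[470,107]])
gd=([[125,50,8],[-25,50,8],[-25,-50,8],[85,0,124],[17,25,144],[17,-25,144],[-17,-25,144]],
 [[52,335],[370,540],[540,340],[171,98],[280,210],[378,105],[455,148]])
a=(S,gs[0],px(gs[1],(315,235)));b=(D,gd[0],px(gd[1],(185,255)))
for o in ([a,b],[a],[b]): fit(o,[.5,.1,0])
os=([[-25,50,8],[125,50,8],[125,-50,8],[85,0,124]],[[370,428],[238,590],[38,550],[146,298]])
od=([[-25,50,8],[85,0,124]],[[388,492],[180,182]])
a=(S,os[0],px(os[1],(175,125)));b=(D,od[0],px(od[1],(350,110)))
g=fit([a,b],[.5,-.25,0]); 
cs=([[0,0,188],[0,0,146],[0,-47,130],[0,47,130]],[[200,76],[204,158],[115,183],[313,205]])
cd=([[0,0,188],],[[408,60]])
fit([(S,cs[0],px(cs[1],(175,125))),(D,cd[0],px(cd[1],(350,110)))],[.5,-.25,0])
E
python3 m1.py
```

```text
pose [0.5609 0.1338] -5.26
[[1.9, -1.2], [0.4, -0.1], [-1.2, -0.4], [0.1, -0.9], [-0.1, -0.8], [-2.2, -6.2], [1.2, -2.1], [1.7, -2.5]]
[[-1.7, 0.1], [-0.4, 0.9], [0.1, -0.7], [-0.4, -0.3], [-1.9, -0.8], [-1.4, -1.0], [0.0, -0.1]]
pose [0.5637 0.1348] -5.31
[[1.8, -0.0], [0.1, 1.3], [-1.6, 0.8], [-0.2, 0.3], [-0.4, 0.2], [-2.4, -5.1], [1.0, -1.1], [1.5, -1.4]]
pose [0.5594 0.1338] -5.54
[[-0.9, 0.1], [0.2, 1.3], [0.9, -0.2], [0.5, -0.1], [-1.2, -0.5], [-0.6, -0.6], [0.9, 0.3]]
pose [ 0.4592 -0.346 ] 17.32
[[1.0, -2.2], [0.5, 0.1], [-0.9, 0.7], [-0.8, -0.2]]
[[0.4, 0.6], [-0.3, -0.2]]
pose [ 0.461  -0.3541] 21.26
[[-0.8, -0.3], [0.8, 0.9], [-0.1, 0.3], [-0.4, 0.1]]
[[0.5, 0.8]]
```

>>> {"op": "move_arm", "data": {
  "motion": [
    [[0.85, -0.2, -0.6], [0, 0, 0], 1],
    [[0.85, -0.2, -0.6], [0, 0, 0], 1],
    [[0.85, -0.2, -0.6], [0, 0, 0], 1],
    [[0.85, -0.2, -0.6], [0, 0, 0], 1],
    [[0.85, -0.2, -0.6], [0, 0, 0], 1],
    [[0.85, -0.2, -0.6], [0, 0, 0], 1],
    [[0.85, -0.2, -0.6], [0, 0, 0], 1],
    [[0.85, -0.2, -0.6], [0, 0, 0], 1],
    [[0.85, -0.2, -0.2], [0, 0, 0], 1],
    [[0.85, -0.2, 0], [0, 0, 0], 1]
  ]
}}

```text
time_s: 1.08
position: [0.3107, -0.4387, 0.334]
tool_rot: [[0.961, 0.276, -0.001], [0.276, -0.961, 0.006], [0.001, -0.006, -1.0]]
ft_force: [0.9, -0.4, 0.3]
grip_width: 0.0855
```

>>> {"op": "move_arm", "data": {
  "motion": [
    [[0.85, -0.2, 0], [0, 0, 0], 1],
    [[0.85, -0.2, 0], [0, 0, 0], 1],
    [[0.85, -0.2, 0], [0, 0, 0], 1],
    [[0.85, -0.2, 0], [0, 0, 0], 1],
    [[0.85, -0.2, 0], [0, 0, 0], 1],
    [[0.85, -0.2, 0], [0, 0, 0], 1],
    [[0.85, -0.2, 0], [0, 0, 0], 1],
    [[0.85, -0.2, 0], [0, 0, 0], 1],
    [[0.85, -0.2, 0], [0, 0, 0], 1],
    [[0, 0, 0], [0, 0, 0], 1]
  ]
}}

```text
time_s: 1.92
position: [0.4563, -0.3552, 0.3339]
tool_rot: [[0.96, 0.279, -0.001], [0.279, -0.96, 0.007], [0.001, -0.007, -1.0]]
ft_force: [0.2, 0.7, -0.0]
grip_width: 0.0853
```

```bash
cat > snap.py <<'E'
import sys,cv2,pickle
from rig import imaging,readout
o=readout.observe(); print(o["time_s"],o["position"].round(4),o["tool_rot"].round(4).tolist(),o["grip_width"],o["ft_force"].round(1))
for n in sys.argv[2:]:
    d=imaging.get_image(n); cv2.imwrite(f"pics/{n}{sys.argv[1]}.png",d["img"]); pickle.dump(d,open(f"pics/{n}{sys.argv[1]}.pkl","wb"))
E
python3 snap.py 1 wrist
```

```text
1.9167 [ 0.4563 -0.3552  0.3339] [[0.9603, 0.2789, -0.001], [0.2789, -0.9603, 0.0072], [0.0011, -0.0072, -1.0]] 0.08528587822357166 [ 0.2  0.7 -0. ]
```

View pics/wrist1.png

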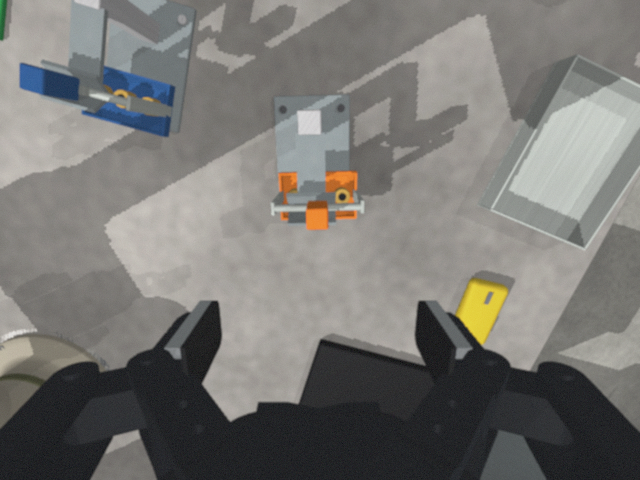

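```bash
python3 - <<'E'
import cv2,pickle
from h import *
s=cv2.imread("pics/wrist1.png");cv2.imwrite("pics/cw1.png",cv2.resize(s[85:240,260:375],None,fx=5,fy=5,interpolation=cv2.INTER_CUBIC)[:600+175])
d=pickle.load(open("pics/wrist1.pkl","rb"));print(d["eye"])
print(proj(d,tf([.460,-.352,np.radians(19)],[[0,0,188],[0,47,130],[0,-47,130],[85,0,124],[125,50,8],[125,-50,8]])))
E
```

```text
[ 0.52594431 -0.33694013  0.47639094]
[[315.63946549 222.4488798 ]
 [272.10981946 211.99450355]
 [360.86324902 207.84437076]
 [312.19104553 125.16451709]
 [274.34896202  99.34964349]
 [351.05333463  95.22978515]]
```

View pics/cw1.png

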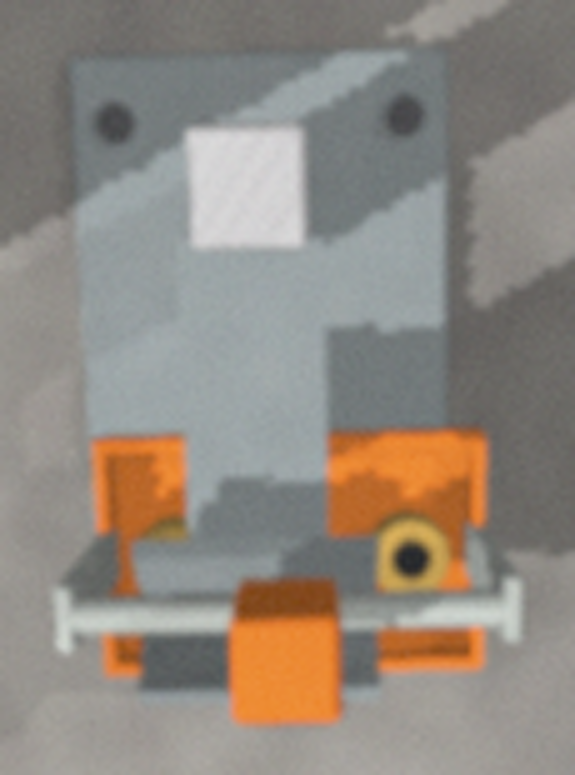

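```bash
python3 - <<'E'
import pickle
from h import *
d=pickle.load(open("pics/wrist1.pkl","rb"))
px=lambda l:np.array(l)/5-.4+np.array((260,85))
fit([(d,[[-10,10,188],[-10,-10,188],[10,-10,188],[10,10,188],[0,48,130],[0,-48,130]],px([[236,724],[342,720],[340,614],[232,617],[63,617],[510,606]]))],[.46,-.352,.33])
fit([(d,[[85,0,124],[125,50,8],[125,-50,8],[105,38,8],[105,-38,8]][:3],px([[247,188],[72,60],[445,50]]))],[.46,-.352,.33])
E
```

```text
pose [ 0.4637 -0.3521] 17.73
[[-0.8, 0.4], [0.4, 0.7], [0.4, -0.2], [-0.8, -0.2], [-0.2, -0.2], [1.4, -0.3]]
pose [ 0.4607 -0.3463] 17.51
[[0.1, 0.5], [-1.4, -0.3], [0.9, -0.3]]
```

>>> {"op": "move_arm", "data": {
  "motion": [
    [[0.2, -0.03, 0], [0, 0, -0.0125], 1],
    [[0.2, -0.02, 0.5], [0, 0, 0], 1],
    [[0, 0, 1], [0, 0, 0], 1],
    [[0, 0, 1], [0, 0, 0], 1],
    [[0, 0, 1], [0, 0, 0], 1],
    [[0, 0, 1], [0, 0, 0], 1],
    [[0, 0, 0.5], [0, 0, 0], 1],
    [[0, 0, 0], [0, 0, 0], 1]
  ]
}}

```text
time_s: 2.63
position: [0.4594, -0.3538, 0.2263]
tool_rot: [[0.953, 0.303, -0.002], [0.303, -0.953, 0.006], [-0.0, -0.007, -1.0]]
ft_force: [0.1, 0.7, 0.3]
grip_width: 0.0852
```

```bash
python3 snap.py 2 wrist
```

```text
2.6333 [ 0.4594 -0.3538  0.2263] [[0.9531, 0.3027, -0.0025], [0.3027, -0.9531, 0.0064], [-0.0004, -0.0068, -1.0]] 0.08516676267853766 [0.1 0.7 0.3]
```

View pics/wrist2.png

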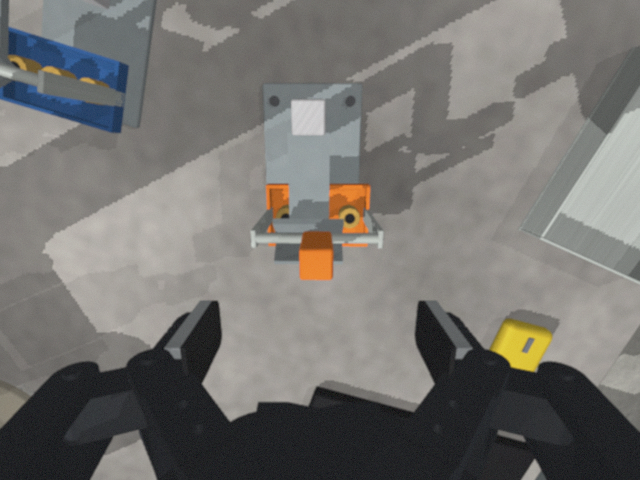

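```bash
python3 - <<'E'
import pickle,cv2
from h import *
d=pickle.load(open("pics/wrist2.pkl","rb"))
s=cv2.imread("pics/wrist2.png");cv2.imwrite("pics/cw2.png",cv2.resize(s[215:295,240:395],None,fx=5,fy=5,interpolation=cv2.INTER_CUBIC))
E
```

```text
(no output)
```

View pics/cw2.png

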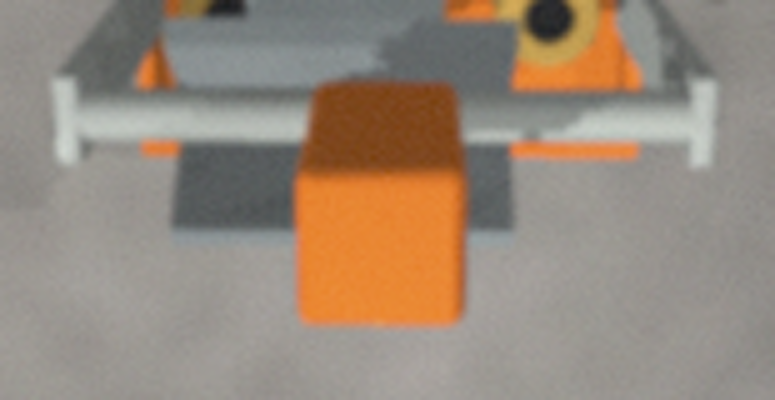

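```bash
python3 - <<'E'
import pickle
from h import *
d=pickle.load(open("pics/wrist2.pkl","rb"))
px=lambda l:np.array(l)/5-.4+np.array((240,215))
p=fit([(d,[[-10,10,188],[-10,-10,188],[10,-10,188],[10,10,188],[0,48,130],[0,-48,130]],px([[298,326],[464,325],[466,170],[296,170],[65,118],[703,120]]))],[.46,-.352,.33])
R=np.array([[.9531,.3027],[.3027,-.9531]])
print(R.T@(p[:2]-[.4594,-.3538]))
E
```

```text
pose [ 0.4633 -0.3519] 17.57
[[-0.5, 0.9], [0.3, 1.3], [0.4, -0.1], [-0.6, -0.2], [-0.1, -0.9], [0.8, -0.9]]
[ 0.00431995 -0.00062499]
```

>>> {"op": "move_arm", "data": {
  "motion": [
    [[0.22, -0.03, 0.3], [0, 0, 0], 1],
    [[0, 0, 0.8], [0, 0, 0], 1],
    [[0, 0, 0.8], [0, 0, 0], 1],
    [[0, 0, 0.8], [0, 0, 0], 1],
    [[0, 0, 0.5], [0, 0, 0], 1],
    [[0, 0, 0], [0, 0, 0], 1],
    [[0, 0, 0], [0, 0, 0], 1]
  ]
}}

```text
time_s: 3.27
position: [0.4658, -0.3539, 0.1646]
tool_rot: [[0.954, 0.301, 0.006], [0.301, -0.954, -0.003], [0.005, 0.004, -1.0]]
ft_force: [-0.1, 0.1, 0.1]
grip_width: 0.0849
```

>>> {"op": "move_arm", "data": {
  "motion": [
    [[-0.1, -0.12, 0.4], [0, 0, 0], 1],
    [[0, 0, 0.35], [0, 0, 0], 1],
    [[0, 0, 0.1], [0, 0, 0], 1],
    [[0, 0, 0], [0, 0, 0], 1]
  ]
}}

```text
time_s: 3.6
position: [0.4639, -0.3529, 0.1486]
tool_rot: [[0.954, 0.301, 0.009], [0.301, -0.954, -0.006], [0.007, 0.009, -1.0]]
ft_force: [-0.8, 0.1, -0.7]
grip_width: 0.0856
```

>>> {"op": "move_arm", "data": {
  "motion": [
    [[0, 0, 0], [0, 0, 0], -1],
    [[0, 0, 0], [0, 0, 0], -1],
    [[0, 0, 0], [0, 0, 0], -1],
    [[0, 0, 0], [0, 0, 0], -1],
    [[0, 0, 0], [0, 0, 0], -1],
    [[0, 0, 0], [0, 0, 0], -1],
    [[0, 0, 0], [0, 0, 0], -1],
    [[0, 0, 0], [0, 0, 0], -1]
  ],
  "squeeze": 60
}}

```text
time_s: 4.27
position: [0.4642, -0.3531, 0.1499]
tool_rot: [[0.953, 0.301, 0.01], [0.301, -0.953, -0.008], [0.007, 0.01, -1.0]]
ft_force: [0.0, -0.2, -0.3]
grip_width: 0.0197
```

```bash
python3 snap.py 3 wrist scene
```

```text
4.2667 [ 0.4642 -0.3531  0.1499] [[0.9535, 0.3012, 0.0102], [0.3013, -0.9535, -0.0076], [0.0074, 0.0103, -0.9999]] 0.019669932444690702 [ 0.  -0.2 -0.3]
```

View pics/wrist3.png

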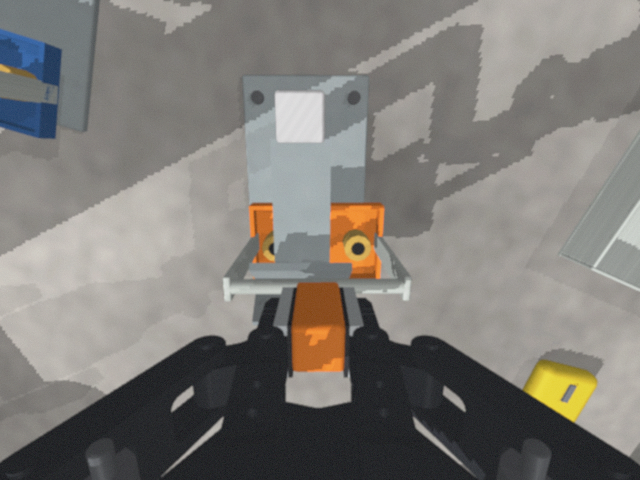

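The block is held between the pads (opening 19.7 mm). Now I'll raise it 32 mm.

>>> {"op": "move_arm", "data": {
  "motion": [
    [[0, 0, -0.3], [0, 0, 0], -1],
    [[0, 0, -0.4], [0, 0, 0], -1],
    [[0, 0, -0.4], [0, 0, 0], -1],
    [[0, 0, -0.2], [0, 0, 0], -1],
    [[0, 0, 0], [0, 0, 0], -1]
  ]
}}

```text
time_s: 4.78
position: [0.4637, -0.3527, 0.1779]
tool_rot: [[0.954, 0.301, 0.009], [0.301, -0.954, -0.006], [0.007, 0.009, -1.0]]
ft_force: [0.4, -0.3, -2.7]
grip_width: 0.0192
```

>>> {"op": "move_arm", "data": {
  "motion": [
    [[0, 0, -0.2], [0, 0, 0], -1],
    [[-0.3, 0, 0], [0, 0, 0], -1],
    [[-0.5, 0, 0], [0, 0, 0], -1],
    [[-0.6, 0, 0], [0, 0, 0], -1]
  ]
}}

```text
time_s: 5.12
position: [0.4364, -0.3609, 0.1822]
tool_rot: [[0.953, 0.304, 0.01], [0.304, -0.953, -0.007], [0.007, 0.009, -1.0]]
ft_force: [0.5, 0.3, -1.7]
grip_width: 0.019
```

>>> {"op": "move_arm", "data": {
  "motion": [
    [[-0.7, 0, 0], [0, 0, 0], -1],
    [[-0.7, 0, 0], [0, 0, 0], -1],
    [[-0.7, 0, 0], [0, 0, 0], -1],
    [[-0.7, 0, 0], [0, 0, 0], -1],
    [[0, 0, 0], [0, 0, 0], -1]
  ]
}}

```text
time_s: 5.53
position: [0.3737, -0.3795, 0.1806]
tool_rot: [[0.954, 0.301, 0.006], [0.301, -0.954, -0.005], [0.004, 0.006, -1.0]]
ft_force: [0.9, -0.4, -2.3]
grip_width: 0.0193
```

```bash
python3 snap.py 4 wrist scene
```

```text
5.5333 [ 0.3737 -0.3795  0.1806] [[0.9536, 0.301, 0.0061], [0.301, -0.9536, -0.0045], [0.0044, 0.0062, -1.0]] 0.019261963801210612 [ 0.9 -0.4 -2.3]
```

View pics/scene4.png

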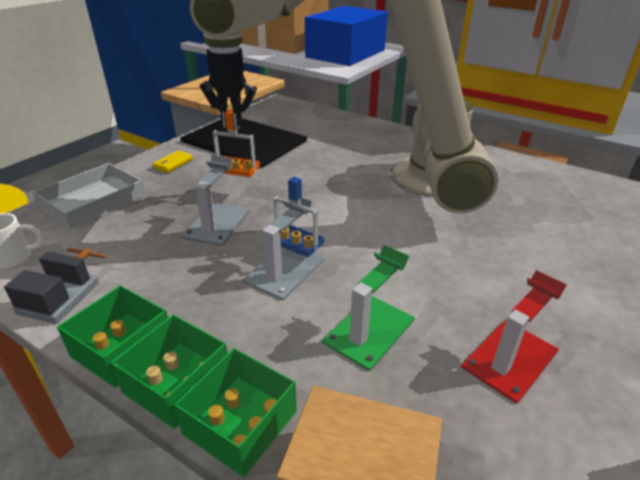

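View pics/wrist4.png

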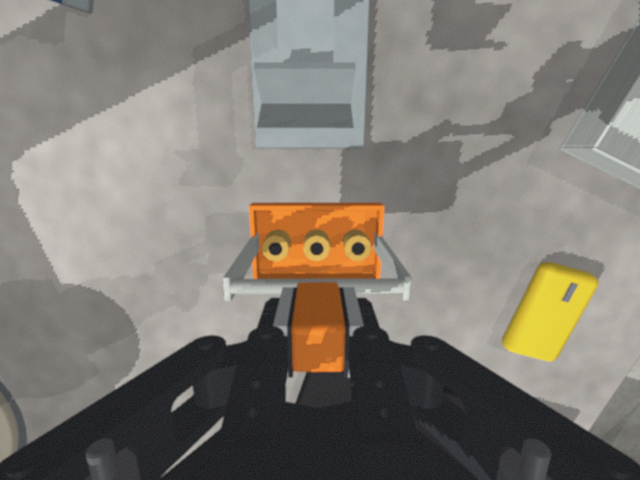

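>>> {"op": "move_arm", "data": {
  "motion": [
    [[0, 0, -0.5], [0, 0, 0], -1],
    [[0, 0, -0.8], [0, 0, 0], -1],
    [[0, 0, -1], [0, 0, 0], -1],
    [[0, 0, -1], [0, 0, 0], -1],
    [[0, 0, -1], [0, 0, 0.032], -1],
    [[0, 0, -1], [0, 0, 0.032], -1],
    [[0, 0, -1], [0, 0, 0.032], -1],
    [[0, 0, -1], [0, 0, 0.032], -1],
    [[0, 0, -0.5], [0, 0, 0.032], -1],
    [[0, 0, 0], [0, 0, 0.032], -1],
    [[0, 0, 0], [0, 0, 0], -1]
  ]
}}

```text
time_s: 6.55
position: [0.3767, -0.3757, 0.3428]
tool_rot: [[0.994, -0.11, 0.007], [-0.11, -0.994, -0.0], [0.007, -0.0, -1.0]]
ft_force: [0.8, -0.3, -2.7]
grip_width: 0.0193
```

>>> {"op": "move_arm", "data": {
  "motion": [
    [[0, -0.4, 0], [0, 0, 0], -1],
    [[0.05, -0.7, 0], [0, 0, 0], -1],
    [[0.05, -1, 0], [0, 0, 0], -1],
    [[0.05, -1, 0], [0, 0, 0], -1],
    [[0.05, -1, 0], [0, 0, 0], -1],
    [[0.05, -1, 0], [0, 0, 0], -1],
    [[0.05, -1, 0], [0, 0, 0], -1],
    [[0.05, -1, 0], [0, 0, 0], -1],
    [[0.05, -1, 0], [0, 0, 0], -1],
    [[0.05, -1, 0], [0, 0, 0], -1],
    [[0.05, -1, 0], [0, 0, 0], -1],
    [[0.05, -1, 0], [0, 0, 0], -1]
  ]
}}

```text
time_s: 7.55
position: [0.4081, -0.1344, 0.3376]
tool_rot: [[0.996, -0.087, 0.0], [-0.087, -0.996, 0.011], [-0.0, -0.011, -1.0]]
ft_force: [0.1, 0.1, -2.3]
grip_width: 0.0191
```

>>> {"op": "move_arm", "data": {
  "motion": [
    [[0.05, -1, 0], [0, 0, 0], -1],
    [[0.05, -1, 0], [0, 0, 0], -1],
    [[0.05, -1, 0], [0, 0, 0], -1],
    [[0.05, -1, 0], [0, 0, 0], -1],
    [[0.05, -1, 0], [0, 0, 0], -1],
    [[0.05, -1, 0], [0, 0, 0], -1],
    [[0.05, -1, 0], [0, 0, 0], -1],
    [[0.05, -1, 0], [0, 0, 0], -1],
    [[0.05, -1, 0], [0, 0, 0], -1],
    [[0.05, -0.7, 0], [0, 0, 0], -1],
    [[0.05, -0.4, 0], [0, 0, 0], -1],
    [[0, 0, 0], [0, 0, 0], -1]
  ]
}}

```text
time_s: 8.55
position: [0.4233, 0.0928, 0.3358]
tool_rot: [[0.999, -0.053, -0.008], [-0.053, -0.998, 0.017], [-0.009, -0.017, -1.0]]
ft_force: [-0.5, -0.6, -3.1]
grip_width: 0.0195
```

```bash
python3 snap.py 5 wrist side
```

```text
8.55 [0.4233 0.0928 0.3358] [[0.9985, -0.0535, -0.0084], [-0.0533, -0.9984, 0.0172], [-0.0093, -0.0167, -0.9998]] 0.019482611598315592 [-0.5 -0.6 -3.1]
```

View pics/wrist5.png

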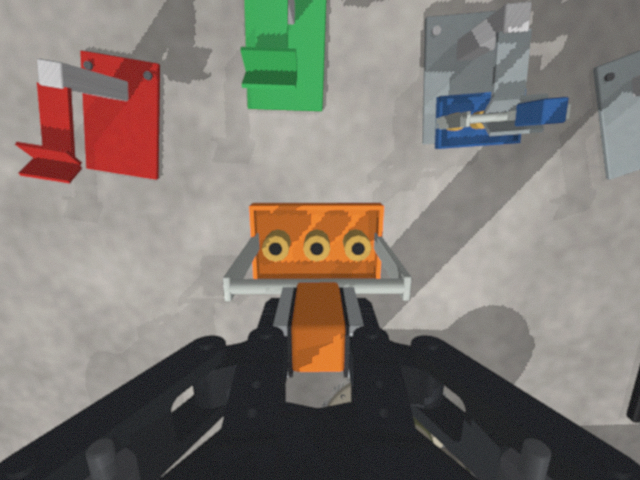

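View pics/side5.png

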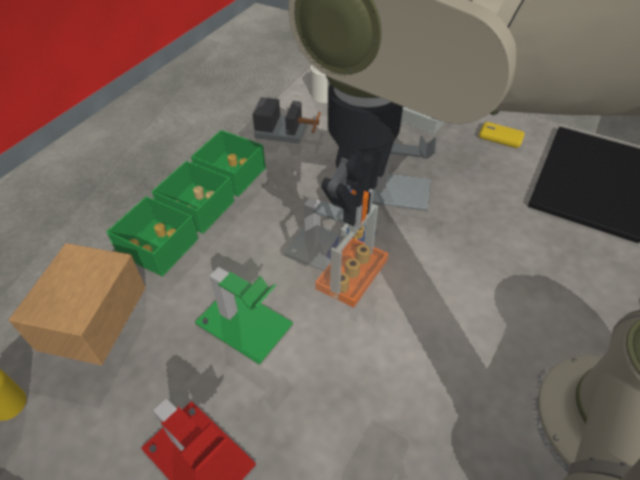

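```bash
cat >> h.py <<'E'
def togo(x,y,z,yawdeg):
    from rig import readout
    from scipy.spatial.transform import Rotation as Ro
    o=readout.observe(); R=np.array(o["tool_rot"]); a=np.radians(yawdeg)
    T=np.array([[np.cos(a),np.sin(a),0],[np.sin(a),-np.cos(a),0],[0,0,-1]])
    print("pos",o["position"].round(4),"shift units",(R.T@(np.array([x,y,z])-o["position"])/.02).round(2),"turn units",(Ro.from_matrix(R.T@T).as_rotvec()/np.radians(120)).round(4), "yaw",np.degrees(np.arctan2(R[1,0],R[0,0])).round(2),"F",o["ft_force"].round(1),"t",o["time_s"])
E
python3 - <<'E'
from h import *
import cv2
s=cv2.imread("pics/wrist5.png");cv2.imwrite("pics/cw5.png",cv2.resize(s[0:120,230:340],None,fx=6,fy=6,interpolation=cv2.INTER_CUBIC)[:600])
a=np.radians(-5.3)
togo(.5605-.1*np.cos(a),.1338-.1*np.sin(a),.3,-5.3)
E
```

```text
pos [0.4235 0.0913 0.3359] shift units [ 1.74 -2.66  1.82] turn units [-0.0076  0.0045  0.0177] yaw -3.17 F [ 0.3  0.1 -3.2] t 8.65
```

View pics/cw5.png

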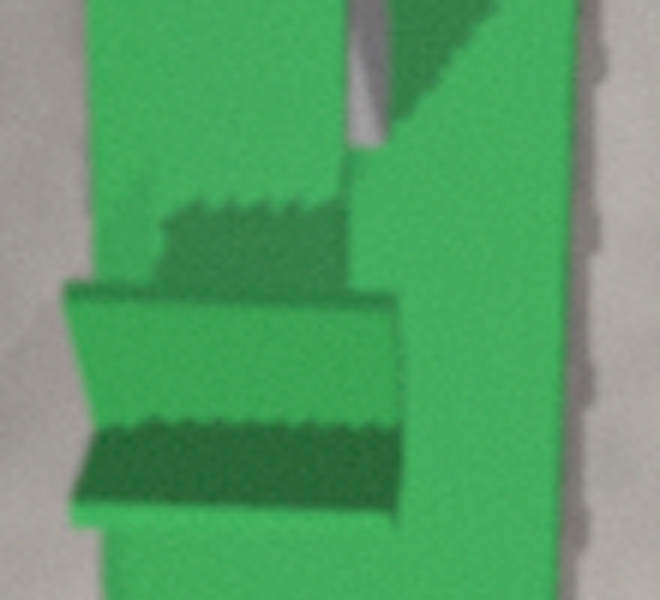

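>>> {"op": "move_arm", "data": {
  "motion": [
    [[0.3, -0.5, 0.3], [-0.0038, 0.0022, 0.009], -1],
    [[0.4, -0.7, 0.4], [-0.0038, 0.0022, 0.009], -1],
    [[0.4, -0.7, 0.4], [0, 0, 0], -1],
    [[0.3, -0.5, 0.4], [0, 0, 0], -1],
    [[0.15, -0.2, 0.2], [0, 0, 0], -1],
    [[0, 0, 0], [0, 0, 0], -1]
  ]
}}

```text
time_s: 9.15
position: [0.4598, 0.138, 0.3004]
tool_rot: [[0.995, -0.1, 0.0], [-0.1, -0.995, -0.003], [0.001, 0.003, -1.0]]
ft_force: [-0.0, -0.7, -3.2]
grip_width: 0.0193
```

```bash
python3 snap.py 6 wrist; python3 - <<'E'
from h import *
import cv2
s=cv2.imread("pics/wrist6.png");cv2.imwrite("pics/cw6.png",cv2.resize(s[40:240,230:410],None,fx=4,fy=4,interpolation=cv2.INTER_CUBIC)[:600])
a=np.radians(-5.3)
togo(.5605-.1*np.cos(a),.1338-.1*np.sin(a),.3,-5.3)
E
```

```text
9.15 [0.4598 0.138  0.3004] [[0.995, -0.0996, 0.0005], [-0.0996, -0.995, -0.0029], [0.0007, 0.0029, -1.0]] 0.019282712596669166 [-0.  -0.7 -3.2]
pos [0.4596 0.1377 0.3008] shift units [ 0.04 -0.27  0.04] turn units [ 0.0014 -0.0005 -0.0036] yaw -5.73 F [ 1.3 -0.6 -3.1] t 9.2
```

View pics/wrist6.png

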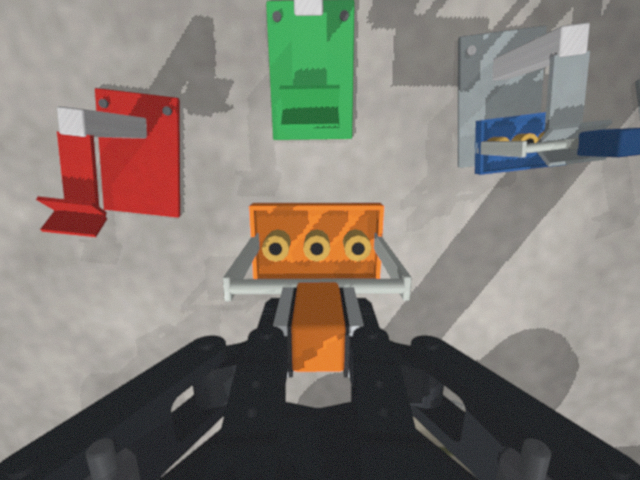

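View pics/cw6.png

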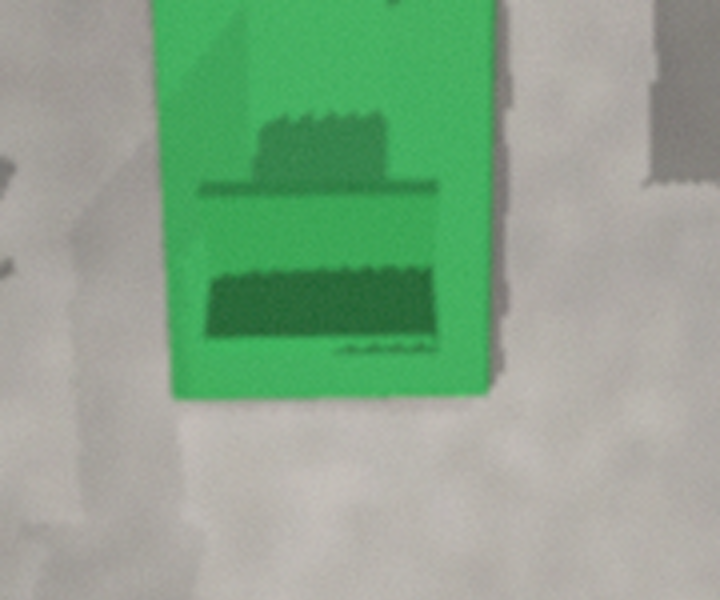

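```bash
python3 - <<'E'
from h import *
import pickle
d=pickle.load(open("pics/wrist6.pkl","rb"))
px=lambda l:np.array(l)/4-.375+np.array((230,40))
H=(d,[[17,25,144],[17,-25,144],[-17,25,144],[-17,-25,144]],px([[200,186],[438,184],[205,338],[436,335]]))
B=(d,[[-25,50,8],[-25,-50,8]],px([[174,397],[489,394]]))
P=(d,[[73,12,124],[73,-12,124]],np.array([[295,14],[322,13.]]))
p=fit([H,B,P],[.56,.13,-.09]); fit([H],[.56,.13,-.09])
fit([B,P],[.56,.13,-.09])
# bar ends of held carrier in this picture
o=[.4598,.138]
for dz in(0,):
  print(proj(d,tf([.4598,.138,np.radians(-5.72)],[[0,48,0],[0,-48,0],[-10,10,58],[-10,-10,58],[10,10,58],[10,-10,58]])+np.array([0,0,.3004-.020])).round(1))
E
```

```text
pose [0.5625 0.1328] -5.04
[[-0.8, -2.6], [0.6, -2.8], [-0.3, 3.2], [0.8, 3.2]]
[[-0.8, 0.4], [0.4, 0.2]]
[[-1.0, -0.4], [0.9, 0.2]]
pose [0.5618 0.1329] -5.47
[[-0.7, -2.0], [0.6, -1.7], [-0.5, 3.8], [0.5, 4.3]]
pose [0.5625 0.1326] -4.93
[[-0.7, 0.5], [0.6, 0.1]]
[[-0.9, -0.5], [1.0, 0.1]]
[[224.6 285.6]
 [405.3 285.5]
 [287.4 374.3]
 [341.1 374.2]
 [286.  326.7]
 [342.3 326.7]]
```

```bash
python3 - <<'E'
from h import *
a=np.radians(-5.1)
togo(.5632-.1*np.cos(a),.1328-.1*np.sin(a),.181,-5.1)
E
```

```text
pos [0.4596 0.1377 0.3008] shift units [ 0.17 -0.24  5.99] turn units [ 0.0014 -0.0005 -0.0052] yaw -5.73 F [ 1.3 -0.6 -3.1] t 9.2
```

>>> {"op": "move_arm", "data": {
  "motion": [
    [[0.08, -0.12, 0.3], [0.001, 0, -0.005], -1],
    [[0.08, -0.12, 0.6], [0, 0, 0], -1],
    [[0, 0, 0.8], [0, 0, 0], -1],
    [[0, 0, 0.9], [0, 0, 0], -1],
    [[0, 0, 0.9], [0, 0, 0], -1],
    [[0, 0, 0.9], [0, 0, 0], -1],
    [[0, 0, 0.6], [0, 0, 0], -1],
    [[0, 0, 0.3], [0, 0, 0], -1],
    [[0, 0, 0], [0, 0, 0], -1]
  ]
}}

```text
time_s: 9.95
position: [0.464, 0.1377, 0.1924]
tool_rot: [[0.996, -0.089, 0.008], [-0.089, -0.996, -0.001], [0.009, 0.0, -1.0]]
ft_force: [-0.6, -0.2, -2.0]
grip_width: 0.0191
```

```bash
python3 snap.py 7 wrist scene; python3 - <<'E'
from h import *
a=np.radians(-5.1)
togo(.5632-.1*np.cos(a),.1328-.1*np.sin(a),.181,-5.1)
togo(.5632,.1328,.181,-5.1)
E
```

```text
9.95 [0.464  0.1377 0.1924] [[0.996, -0.0894, 0.0085], [-0.0894, -0.996, -0.001], [0.0085, 0.0003, -1.0]] 0.01906719403200237 [-0.6 -0.2 -2. ]
pos [0.4646 0.1378 0.1938] shift units [-0.08 -0.19  0.64] turn units [-0.     -0.0052 -0.0002] yaw -5.13 F [-0.1  0.3 -1.6] t 10.05
pos [0.4646 0.1378 0.1938] shift units [ 4.92 -0.19  0.69] turn units [-0.     -0.0052 -0.0002] yaw -5.13 F [-0.1  0.3 -1.6] t 10.05
```

View pics/wrist7.png

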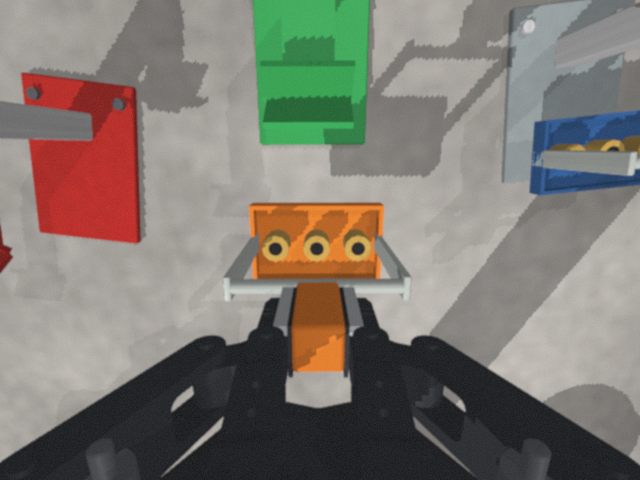

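View pics/scene7.png

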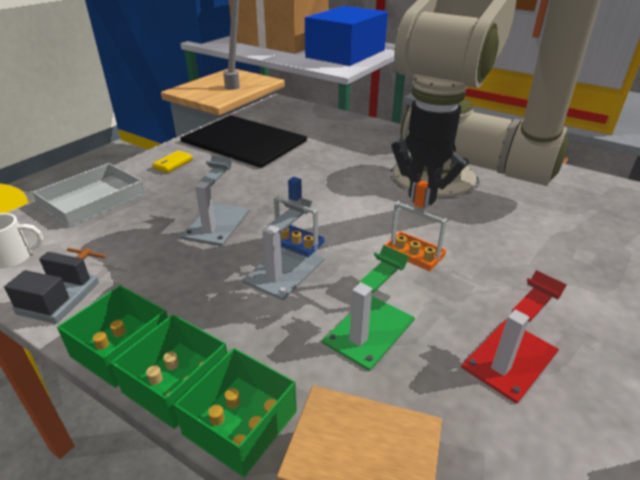

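>>> {"op": "move_arm", "data": {
  "motion": [
    [[-0.04, -0.1, 0.3], [0, -0.005, 0], -1],
    [[-0.04, -0.1, 0.3], [0, 0, 0], -1],
    [[0, 0, 0.1], [0, 0, 0], -1],
    [[0, 0, 0], [0, 0, 0], -1]
  ]
}}

```text
time_s: 10.38
position: [0.4647, 0.1423, 0.181]
tool_rot: [[0.996, -0.089, 0.005], [-0.089, -0.996, 0.0], [0.005, -0.001, -1.0]]
ft_force: [-0.9, 0.6, -2.8]
grip_width: 0.0195
```

```bash
python3 - <<'E'
from h import *
togo(.5632,.1328,.181,-5.1)
E
```

```text
pos [0.4647 0.1423 0.181 ] shift units [4.95 0.03 0.02] turn units [-0.0004 -0.0023 -0.0002] yaw -5.13 F [-0.9  0.6 -2.8] t 10.3833
```

Half of the approach first, then a check of drift.

>>> {"op": "move_arm", "data": {
  "motion": [
    [[0.3, 0, 0], [0, -0.002, 0], -1],
    [[0.5, 0, 0], [0, 0, 0], -1],
    [[0.5, 0, 0], [0, 0, 0], -1],
    [[0.5, 0, 0], [0, 0, 0], -1],
    [[0.4, 0, 0], [0, 0, 0], -1],
    [[0.2, 0, 0], [0, 0, 0], -1],
    [[0, 0, 0], [0, 0, 0], -1]
  ]
}}

```text
time_s: 10.97
position: [0.519, 0.1375, 0.1819]
tool_rot: [[0.996, -0.089, 0.003], [-0.089, -0.996, 0.001], [0.003, -0.001, -1.0]]
ft_force: [-0.6, 0.3, -2.7]
grip_width: 0.0194
```

```bash
python3 snap.py 8 wrist scene; python3 - <<'E'
from h import *
import cv2
togo(.5632,.1328,.181,-5.1)
s=cv2.imread("pics/scene8.png");cv2.imwrite("pics/cs8.png",cv2.resize(s[140:380,300:480],None,fx=3,fy=3,interpolation=cv2.INTER_CUBIC)[:600])
E
```

```text
10.9667 [0.519  0.1375 0.1819] [[0.996, -0.0891, 0.0035], [-0.0891, -0.996, 0.0008], [0.0034, -0.0011, -1.0]] 0.019426226704821997 [-0.6  0.3 -2.7]
pos [0.5179 0.1377 0.1818] shift units [2.28 0.04 0.05] turn units [-0.0005 -0.0012  0.    ] yaw -5.09 F [-1.  -0.1 -2.8] t 11.0667
```

View pics/wrist8.png

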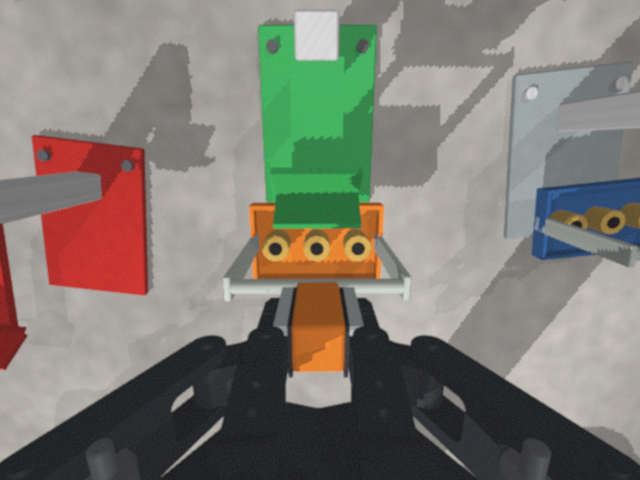

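View pics/cs8.png

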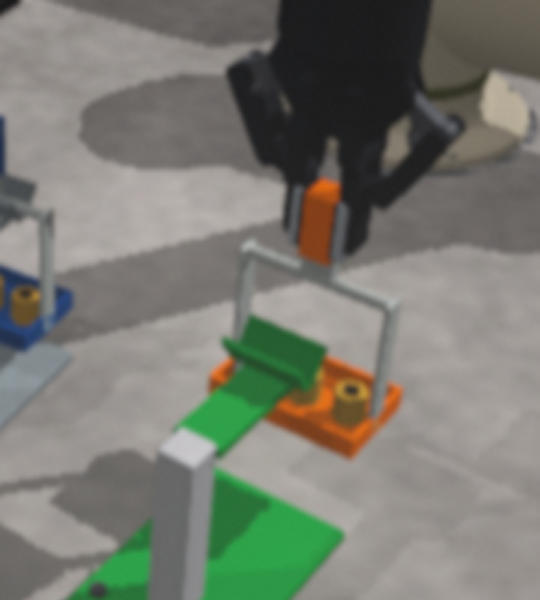

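>>> {"op": "move_arm", "data": {
  "motion": [
    [[0.3, 0, 0], [0, 0, 0], -1],
    [[0.5, 0, 0], [0, 0, 0], -1],
    [[0.5, 0, 0], [0, 0, 0], -1],
    [[0.4, 0, 0], [0, 0, 0], -1],
    [[0.3, 0, 0], [0, 0, 0], -1],
    [[0.1, 0, 0], [0, 0, 0], -1],
    [[0, 0, 0], [0, 0, 0], -1]
  ]
}}

```text
time_s: 11.65
position: [0.5631, 0.1338, 0.1822]
tool_rot: [[0.996, -0.088, 0.003], [-0.088, -0.996, 0.001], [0.002, -0.001, -1.0]]
ft_force: [-0.7, -0.3, -2.0]
grip_width: 0.0195
```

```bash
python3 snap.py 9 wrist scene; python3 - <<'E'
from h import *
import cv2
togo(.5632,.1328,.150,-5.1)
s=cv2.imread("pics/scene9.png");cv2.imwrite("pics/cs9.png",cv2.resize(s[140:340,300:480],None,fx=4,fy=4,interpolation=cv2.INTER_CUBIC)[:600])
E
```

```text
11.65 [0.5631 0.1338 0.1822] [[0.9961, -0.0882, 0.0025], [-0.0882, -0.9961, 0.0009], [0.0024, -0.0011, -1.0]] 0.019469960958584255 [-0.7 -0.3 -2. ]
pos [0.5625 0.1339 0.1822] shift units [0.04 0.05 1.61] turn units [-0.0005 -0.001   0.0004] yaw -5.05 F [-0.2 -0.9 -3. ] t 11.75
```

View pics/wrist9.png

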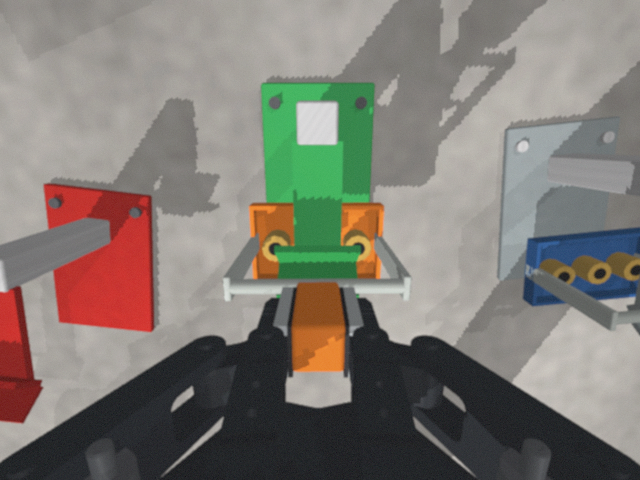

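View pics/cs9.png

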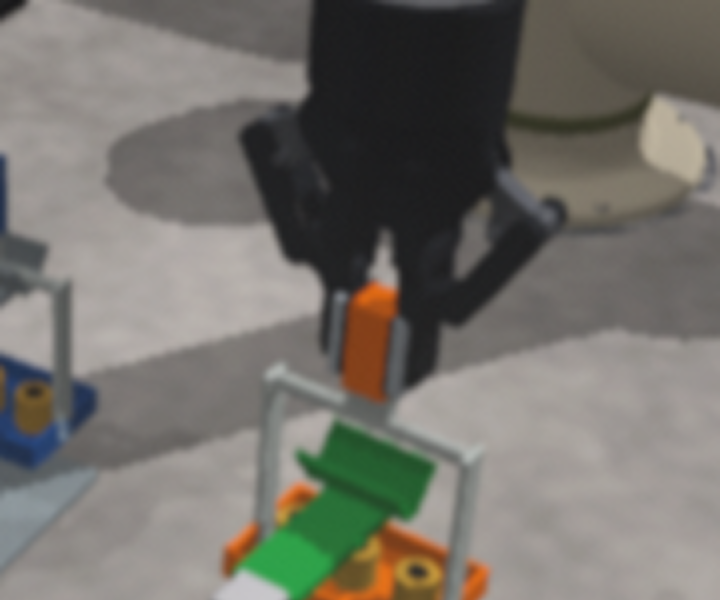

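```bash
python3 - <<'E'
from h import *
import pickle
d=pickle.load(open("pics/wrist9.pkl","rb"))
P=(d,[[97,12,124],[97,-12,124],[73,-12,124],[73,12,124]],np.array([[297,102],[337,102],[338.5,144],[298,144.]]))
B=(d,[[125,50,8],[125,-50,8]],np.array([[262,84],[374,83.]]))
fit([P,B],[.56,.13,-.09])
d=pickle.load(open("pics/wrist3.pkl","rb")) # same view at grey when seated
print("grey view3")
P=(d,[[97,12,124],[97,-12,124],[73,-12,124],[73,12,124]],np.array([[276,92],[323,92],[324,142],[275,142.]]))
B=(d,[[125,50,8],[125,-50,8]],np.array([[244,76],[368,75.]]))
fit([P,B],[.46,-.35,.3])
E
```

```text
pose [0.5608 0.1319] -4.57
[[-0.7, -0.4], [2.2, -0.8], [0.3, 1.9], [-0.6, 2.3]]
[[-1.8, -0.5], [1.1, -0.6]]
grey view3
pose [ 0.4606 -0.3467] 17.86
[[-3.1, -0.9], [1.3, -1.2], [0.4, 2.4], [0.1, 2.7]]
[[-3.8, -0.4], [0.7, 0.1]]
```

>>> {"op": "move_arm", "data": {
  "motion": [
    [[0, 0, 0.2], [0, 0, 0], -1],
    [[0, 0, 0.3], [0, 0, 0], -1],
    [[0, 0, 0.3], [0, 0, 0], -1],
    [[0, 0, 0.3], [0, 0, 0], -1],
    [[0, 0, 0.2], [0, 0, 0], -1],
    [[0, 0, 0.1], [0, 0, 0], -1],
    [[0, 0, 0], [0, 0, 0], -1]
  ]
}}

```text
time_s: 12.33
position: [0.5613, 0.1342, 0.1511]
tool_rot: [[0.996, -0.087, 0.002], [-0.087, -0.996, 0.001], [0.002, -0.001, -1.0]]
ft_force: [1.6, -0.9, -0.0]
grip_width: 0.0193
```

```bash
python3 - <<'E'
from h import *
togo(.5630,.1335,.150,-5.1)
E
```

```text
pos [0.5613 0.1342 0.1511] shift units [0.09 0.03 0.06] turn units [-0.0004 -0.0008  0.0007] yaw -5.02 F [ 1.6 -0.9 -0. ] t 12.3333
```

>>> {"op": "move_arm", "data": {
  "motion": [
    [[0.05, 0, 0.08], [0, 0, 0], -1],
    [[0.03, 0, 0.05], [0, 0, 0], -1],
    [[0, 0, 0], [0, 0, 0], -1]
  ]
}}

```text
time_s: 12.58
position: [0.5622, 0.1342, 0.1502]
tool_rot: [[0.996, -0.087, 0.001], [-0.087, -0.996, 0.001], [0.001, -0.001, -1.0]]
ft_force: [0.0, 0.0, -2.9]
grip_width: 0.0193
```

```bash
python3 snap.py 10 wrist scene side; python3 - <<'E'
import cv2
s=cv2.imread("pics/scene10.png");cv2.imwrite("pics/cs10.png",cv2.resize(s[140:340,300:480],None,fx=4,fy=4,interpolation=cv2.INTER_CUBIC)[:600])
s=cv2.imread("pics/side10.png");cv2.imwrite("pics/cd10.png",cv2.resize(s[200:380,180:330],None,fx=4,fy=4,interpolation=cv2.INTER_CUBIC)[:600])
E
```

```text
12.5833 [0.5622 0.1342 0.1502] [[0.9962, -0.0873, 0.0007], [-0.0873, -0.9962, 0.0007], [0.0006, -0.0007, -1.0]] 0.0193390405267395 [ 0.   0.  -2.9]
```

View pics/cs10.png

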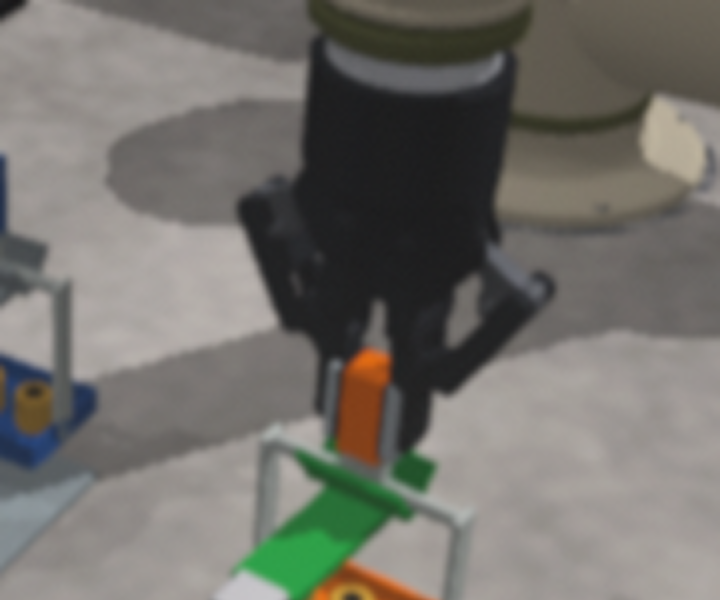

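View pics/cd10.png

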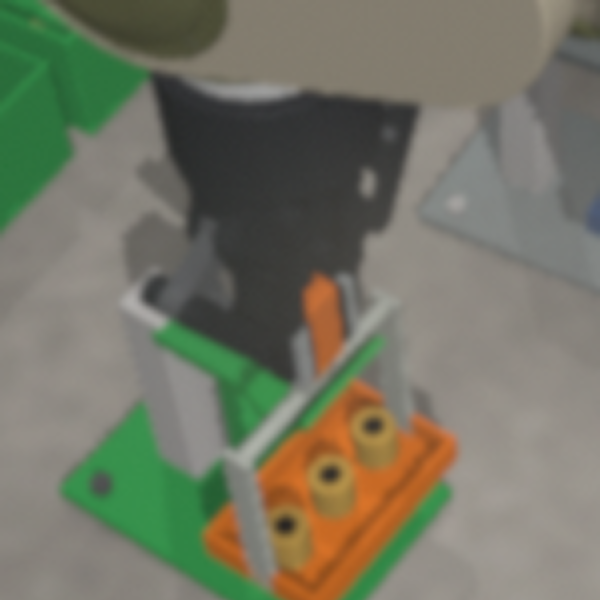

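View pics/wrist10.png

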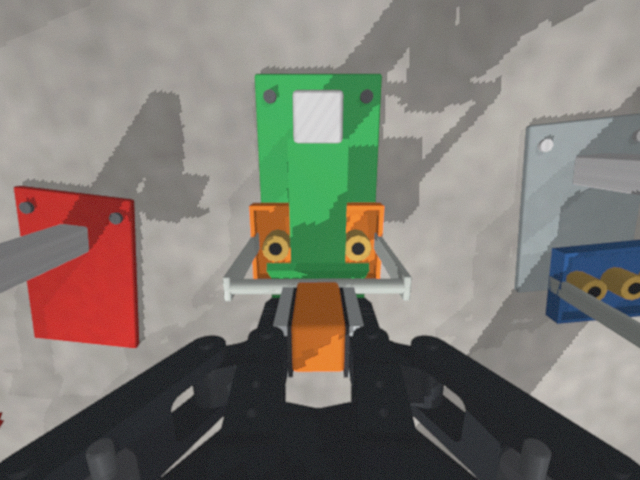

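The post shows at rows 92–142, as it did when the carrier was seated on grey, so the bar is in the valley. I'll lower a little more until the hook carries the weight.

>>> {"op": "move_arm", "data": {
  "motion": [
    [[0, 0, 0.06], [0, 0, 0], -1],
    [[0, 0, 0.04], [0, 0, 0], -1],
    [[0, 0, 0], [0, 0, 0], -1]
  ]
}}

```text
time_s: 12.98
position: [0.5622, 0.1343, 0.1501]
tool_rot: [[0.996, -0.087, 0.002], [-0.087, -0.996, 0.001], [0.002, -0.001, -1.0]]
ft_force: [-1.3, -1.2, -2.7]
grip_width: 0.0193
```

>>> {"op": "move_arm", "data": {
  "motion": [
    [[0, 0, 0.12], [0, 0, 0], -1],
    [[0, 0, 0.1], [0, 0, 0], -1],
    [[0, 0, 0], [0, 0, 0], -1]
  ]
}}

```text
time_s: 13.23
position: [0.5622, 0.1346, 0.1501]
tool_rot: [[0.996, -0.087, 0.006], [-0.087, -0.996, 0.001], [0.006, -0.001, -1.0]]
ft_force: [-0.7, -0.4, -2.5]
grip_width: 0.0191
```

>>> {"op": "move_arm", "data": {
  "motion": [
    [[0, 0, 0.15], [0, 0, 0], -1],
    [[0, 0, 0.15], [0, 0, 0], -1]
  ]
}}

```text
time_s: 13.4
position: [0.5624, 0.1346, 0.1495]
tool_rot: [[0.996, -0.086, 0.011], [-0.086, -0.996, 0.0], [0.011, -0.001, -1.0]]
ft_force: [-14.0, -1.6, 33.0]
grip_width: 0.0192
```

That push gave 33 N upward at the same height, so the bar is seated. I'll relax and release.

>>> {"op": "move_arm", "data": {
  "motion": [
    [[-0.03, 0, -0.03], [0, -0.004, 0], -1],
    [[0, 0, 0], [0, 0, 0], -1]
  ]
}}

```text
time_s: 13.57
position: [0.5623, 0.1347, 0.1512]
tool_rot: [[0.996, -0.086, 0.005], [-0.086, -0.996, 0.001], [0.005, -0.002, -1.0]]
ft_force: [-0.4, 0.7, -3.2]
grip_width: 0.019
```

>>> {"op": "move_arm", "data": {
  "motion": [
    [[0, 0, 0.04], [0, 0, 0], -0.4],
    [[0, 0, 0], [0, 0, 0], -0.3],
    [[0, 0, 0], [0, 0, 0], -0.2],
    [[0, 0, 0], [0, 0, 0], 0],
    [[0, 0, 0], [0, 0, 0], 0.3],
    [[0, 0, 0], [0, 0, 0], 0.6],
    [[0, 0, 0], [0, 0, 0], 1],
    [[0, 0, 0], [0, 0, 0], 1],
    [[0, 0, 0], [0, 0, 0], 1],
    [[0, 0, 0], [0, 0, 0], 1]
  ]
}}

```text
time_s: 14.4
position: [0.5634, 0.1346, 0.1482]
tool_rot: [[0.996, -0.087, 0.006], [-0.087, -0.996, 0.001], [0.005, -0.002, -1.0]]
ft_force: [0.1, -0.2, -1.0]
grip_width: 0.0856
```

```bash
python3 snap.py 11 wrist
```

```text
14.4 [0.5634 0.1346 0.1482] [[0.9962, -0.0865, 0.0056], [-0.0865, -0.9962, 0.0014], [0.0054, -0.0019, -1.0]] 0.0856326384797837 [ 0.1 -0.2 -1. ]
```

View pics/wrist11.png

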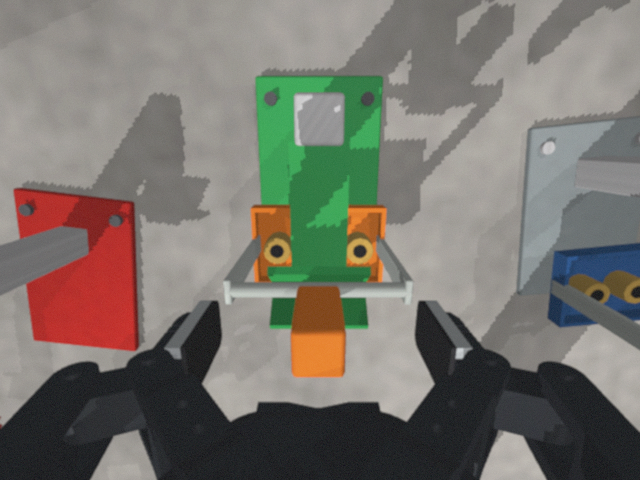

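Released; the carrier stays on the hook with the bar at row 290, between the two wings. Now straight up.

>>> {"op": "move_arm", "data": {
  "motion": [
    [[0, 0, -0.4], [0, 0, 0], 1],
    [[0, 0, -0.8], [0, 0, 0], 1],
    [[0, 0, -1], [0, 0, 0], 1],
    [[0, 0, -1], [0, 0, 0], 1],
    [[0, 0, -1], [0, 0, 0], 1],
    [[0, 0, -1], [0, 0, 0], 1],
    [[0, 0, -1], [0, 0, 0], 1],
    [[0, 0, -1], [0, 0, 0], 1],
    [[0, 0, -0.5], [0, 0, 0], 1],
    [[0, 0, 0], [0, 0, 0], 1],
    [[0, 0, 0], [0, 0, 0], 1],
    [[0, 0, 0], [0, 0, 0], 1]
  ]
}}

```text
time_s: 15.45
position: [0.5611, 0.1344, 0.3154]
tool_rot: [[0.996, -0.086, 0.008], [-0.086, -0.996, 0.001], [0.008, -0.002, -1.0]]
ft_force: [-0.1, 0.6, 0.0]
grip_width: 0.0854
```

```bash
python3 snap.py 12 wrist scene side; python3 - <<'E'
import cv2
s=cv2.imread("pics/scene12.png");cv2.imwrite("pics/cs12.png",cv2.resize(s[140:390,260:480],None,fx=3,fy=3,interpolation=cv2.INTER_CUBIC)[:600])
s=cv2.imread("pics/wrist12.png");cv2.imwrite("pics/cw12.png",cv2.resize(s[90:290,230:410],None,fx=4,fy=4,interpolation=cv2.INTER_CUBIC)[:600])
E
```

```text
15.45 [0.5611 0.1344 0.3154] [[0.9962, -0.0864, 0.0084], [-0.0864, -0.9963, 0.0014], [0.0082, -0.0021, -1.0]] 0.08539949261445795 [-0.1  0.6  0. ]
```

View pics/cs12.png

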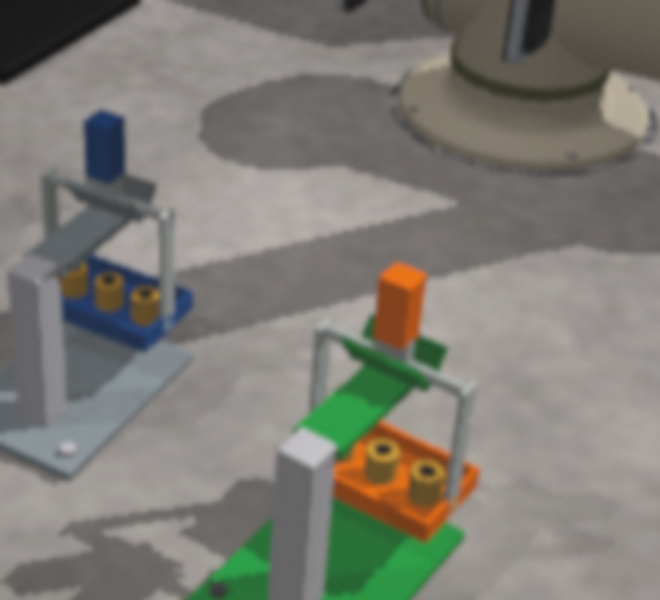

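View pics/side12.png

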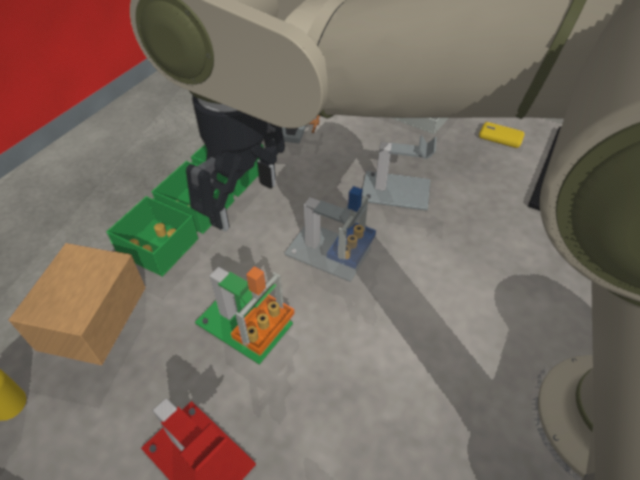

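View pics/cw12.png

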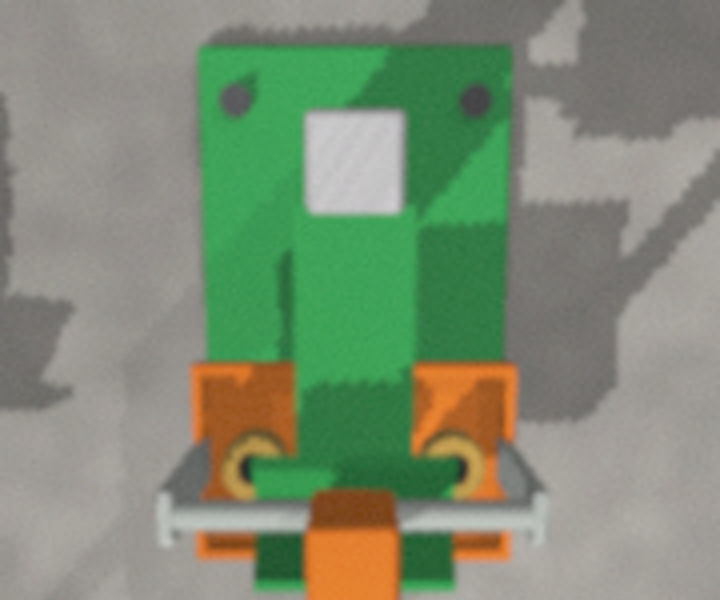

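```bash
python3 - <<'E'
import cv2,pickle
from h import *
for n in("scene0","scene12"):
    h=cv2.cvtColor(cv2.imread(f"pics/{n}.png")[160:270,260:335],cv2.COLOR_BGR2HSV); m=cv2.inRange(h,(105,120,40),(125,255,255)); print(n,[round(v,2) for v in cv2.moments(m,True).values()][0], np.argwhere(m).mean(0).round(2))
d=pickle.load(open("pics/wrist12.pkl","rb"))
px=lambda l:np.array(l)/4-.375+np.array((230,90))
fit([(d,[[0,48,130],[0,-48,130],[10,10,188],[10,-10,188]],px([[165,518],[540,518],[306,528],[400,528]]))],[.56,.13,-.09])
fit([(d,[[97,12,124],[97,-12,124],[73,-12,124],[73,12,124],[125,50,8],[125,-50,8]],px([[305,110],[404,110],[404,214],[307,214],[199,45],[511,45]]))],[.56,.13,-.09])
from rig import job
print(job.close_job())
E
```

```text
scene0 588.0 [60.76 37.5 ]
scene12 548.0 [62.21 37.38]
pose [0.5616 0.1333] -4.94
[[-0.5, -0.3], [0.9, -0.2], [-0.4, 0.2], [0.2, 0.2]]
pose [0.5615 0.1328] -4.87
[[-0.2, -0.2], [0.4, -0.3], [0.2, 0.3], [-0.4, 0.3], [-0.8, 0.1], [0.9, -0.1]]
the job is handed in; nothing more can be done
None
```

The orange carrier now hangs released on the green stand's hook, and I handed the job in at about 15.6 s of the 54 s allowed. No verdict was reported.

I gripped the carrier by its block on the grey stand, raised it about 32 mm and drew it out about 94 mm to the front. It then went over the row with its underside above 200 mm and came down level in front of the green hook. From there it went in from the front and was lowered and released.

**Seating:** from the last wrist picture, the bar sits within about 1 mm across and along the hook and within 0.1° of its direction. The arm was clear and open above it, and the force reading was about 0 N.

**Blue carrier:** it looks unchanged, and nothing touched it. The one numeric check did not agree exactly: the centre of its blue pixels in the scene camera moved about 1.5 px, and the pixel count fell from 588 to 548. I put that down to the changed arm shadow but did not confirm it.

**Small disagreements along the way:**
- **Seating force:** the wrist force still read about -2.7 N (the carrier's own weight) while the bar looked seated. A firm downward push then gave 33 N upward and 14 N sideways, which confirmed the seat, and I relaxed it before letting go.
- **Green stand position:** estimates from the different pictures varied by about 2 to 3 mm.

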